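# Start the dust collector from its bench control box

### The arm

A 6-joint arm with a two-finger parallel gripper is mounted at the origin on the work surface. World frame = base frame: x ahead of the robot, y to its left, z up, the work surface at z = 0. Lengths are in m, angles in degrees, forces in N, time in s.
With the tool pointing down it reaches from about 0.25 to 0.725 m from the base axis. Payload 9.7 kg.
Tool frame: the origin (TCP) lies midway between the tips of the shut fingers; the grasp point (between the pads) lies 19 mm behind it (bot.pinch_z is the distance from the TCP to the grasp point, in m); z points along the fingers, y is the line along which they close (so a half turn about z gives the same grasp; the last joint's range is limited). The gripper opens to 85 mm and grips with 20 to 120 N. Pads are 22 mm wide; open, the fingers measure 114 mm over their backs; the gripper's body (76 mm by 85 mm) begins 54 mm behind the grasp point. The pads swing forward as they close: fully open they stand 13 mm farther back than shut.
Start: joints at [-76.547, 4.979, 10.078, 95.1, 0, 90], TCP at [0.128, -0.535, 0.231] pointing down, gripper open.
Joint ranges: [-179.16, 179.16], [-48.56, 103.87], [-65.8, 70.77], [-126.05, 130.52], [-82.76, 87.17], [-180, 180]. Speed limits (degrees/s): [127.2, 127.2, 147.25, 180, 180, 180].

### API

Orientations are given as [roll, pitch, yaw] about the fixed x, y, z axes, in that order (R = Rz(yaw) Ry(pitch) Rx(roll)).
In Python, from workcell import sensors, camera, ticket, bot gives the robot as it stands.
- The arm moves only by the shell command python3 -m handwheel 'ROWS' [FORCE]. ROWS is a JSON object of lists of equal length, an entry for each row: "gripper": the opening, from -1 (shut) to 1 (fully open); "slide": the shift along the tool's x, y, z in mm, a list of three; "yaw": the turn about the tool's z in rad. A call has 1 to 8 rows; each row shifts and turns the commanded pose from where the row before left it, along the tool's axes as they then stand; what a row does not reach is not made up. A row lasts 1/12 s, in which the tool goes at most 41.7 mm and 7.16 degrees, less where a joint would pass 70% of its speed; a pose out of reach is approached as far as the arm can. A call is refused whole if a number of a shift passes 41.7 or a number of a turn 0.125, either way. A call with a gripper value outside its range is refused whole. The fingers move at their own pace and stop on an object; FORCE is the grip in N (left out, the last holds). Time passes only in rows, so rows that do not move let the fingers close. It gives the time, the measured TCP pose, the force, the opening and the grip force at its end, in the units of the state.
- sensors.get_obs(): the state, without advancing time (a new reading comes with each control period).
- camera(name): name is "scene" or "top" or "wrist"; returns a dict with "img" (480x640x3 uint8, red, green, blue), "fx", "fy", "cx", "cy" (pixels), "dist" ([k1, k2, p1, p2, k3] as OpenCV has them; the pictures are not rectified), "R" (3x3) and "t" (3): a world point X has camera coordinates R X + t. Camera axes: x right, y down, z forward; pixel columns grow to the right and rows downward; lengths in m; the calibration is good to about 2 mm. A picture is of the moment at which its call begins. There is no depth.
- ticket.job_done(): hands the job in; it is judged then, once.
The state is a dict: "time": time; "q": joint angles; "qd": joint speeds; "joint_efforts": joint torques, N m; "ee_pos": TCP position; "tcp_rot": TCP orientation; "wrist_force": force on the tool from outside, world axes, zero at the start; "torque": the same for the moment, N m; "opening": finger opening in m; "grasp_force": force on a finger pad.
Only numpy, scipy, OpenCV 4.12 (cv2) and the standard library are available. Lean on these libraries where they do the work, as an engineer would, in place of code of your own. Each camera call takes 0.05 s, during which the arm holds its last target. There are 200 camera calls.

### The job

Get the shop's dust collector going from the control box on the bench: press the blue reset key straight down just until it clicks and let it come back up, then press the green start key in the same way. Stop each press at the click, when the push-back drops, and do not drive a key on down to its hard stop; leave the red stop key unpressed and the yellow glue bottle where it stands.

Things in the scene. Friction and masses are not known exactly. Their poses are not given: they have to be found in the camera images.
- reset_top (a point): middle of the cap top of the blue round dome key (cap 36 mm, grey collar 52 mm). Cap goes straight down 10 mm to its hard stop and springs back. Push-back: 3.6 N at first, peak 7.4 N at 2.6 mm, then clicks: 6.4 N at 4 mm, 4.9 N at 5 mm, lowest 3.3 N at 7 mm; then rises, 6 N at 9 mm. A press counts beyond 3.5 mm and is too deep beyond 8.5 mm.
- start_top (a point): middle of the cap top of the green dome key; same size and feel as the blue. When up, all cap tops are 71 mm above the bench, 21 mm above the box lid and 13 mm above the rim of their own collar. The point moves with the cap. Site axes: z up, y along the row of keys.
- stop_top (a point): middle of the cap top of the red dome key; same size and feel. Not to be pressed. The three keys stand in one row, 75 mm apart, in any order, on a flat grey control box 120 x 270 mm, 50 mm high, fixed to the bench, its row along y give or take 0.5 rad.
- glue_bottle: loose yellow glue bottle, orange cap, 56 mm across, 120 mm high, upright near one end of the box (190 to 230 mm from the box's middle). Origin: centre of its underside, z up. Not to be moved. A small wooden offcut lies at the box's other end and a screwdriver beyond the box.

How it is judged (in metres and radians):
On the way, in this order (a step that is already met when the one before it is completed fails the run):
1. the blue reset key is pressed past its click (cap more than 3.5 mm down) while the green one is up (distance of reset_top from where it was at the start of the episode above 0.0035 m and distance of start_top from where it was at the start of the episode below 0.0015 m), for 0.05 s.
2. the blue reset key has come back up (within 1.5 mm) (distance of reset_top from where it was at the start of the episode below 0.0015 m), for 0.05 s.
3. the green start key is pressed past its click (cap more than 3.5 mm down) while the blue one is up (distance of start_top from where it was at the start of the episode above 0.0035 m and distance of reset_top from where it was at the start of the episode below 0.0015 m), for 0.05 s.
At the end, for the whole second after the job is handed in: All three keys are up again (caps within 1.5 mm of where they started), and the glue bottle stands upright (within 0.2 rad), at rest, within 20 mm of where it was (distance of each of reset_top, start_top, stop_top from where it was at the start of the episode below 0.0015 m and distance of glue_bottle from where it was at the start of the episode below 0.02 m and angle between glue_bottle's own z axis and vertical below 0.2 rad and linear speed of glue_bottle below 0.02 m/s); the robot touches nothing.
It fails at once if the blue or the green key is pushed past its click towards its hard stop (more than 8.5 mm down) (distance of any of reset_top, start_top from where it was at the start of the episode above 0.0085 m).
It fails at once if the red stop key is pressed (more than 2 mm down) (distance of stop_top from where it was at the start of the episode above 0.002 m).
It fails at once if the glue bottle is pushed more than 20 mm or tipped over (distance of glue_bottle from where it was at the start of the episode above 0.02 m or angle between glue_bottle's own z axis and vertical above 0.5 rad).
It also fails if it takes over 58 s, if anything falls off the work surface, if the arm or the gripper's body presses on something with over 40 N, if the wrist force passes 120 N, or if a joint passes its speed limit or range.

## Working session

There is one attempt and no reset: what is moved stays moved. The work goes in short steps, Python scripts to look and compute and a shell command to move; the robot and the scene stay as the last step left them, time stands still between calls to the robot, and variables do not carry over. Pictures are saved under pics/ and viewed, at most 10 in all, crops included, and the job is handed in when it is done.

```bash
mkdir -p pics
cat > h.py <<'E'
import numpy as np, cv2
from workcell import sensors, camera, ticket, bot
def snap(n,f):
    c=camera(n); cv2.imwrite(f,cv2.cvtColor(c['img'],cv2.COLOR_RGB2BGR)); 
    np.save(f[:-4]+'.npy',{k:c[k] for k in c if k!='img'},allow_pickle=True); return c
def ray(c,uv):
    K=np.array([[c['fx'],0,c['cx']],[0,c['fy'],c['cy']],[0,0,1]]);R=np.array(c['R']);t=np.array(c['t'])
    p=cv2.undistortPoints(np.array([[uv]],float),K,np.array(c['dist'],float))[0,0]
    d=R.T@np.array([p[0],p[1],1]); return -R.T@t,d/np.linalg.norm(d)
def atz(c,uv,z):
    o,d=ray(c,uv); return o+d*(z-o[2])/d[2]
def tri(obs):
    A=np.zeros((3,3));b=np.zeros(3)
    for c,uv in obs:
        o,d=ray(c,uv);P=np.eye(3)-np.outer(d,d);A+=P;b+=P@o
    X=np.linalg.solve(A,b)
    return X,[np.linalg.norm((np.eye(3)-np.outer(ray(c,uv)[1],ray(c,uv)[1]))@(X-ray(c,uv)[0])) for c,uv in obs]
def ld(f): return np.load(f,allow_pickle=True).item()
E
python3 - <<'E'
from h import *
for n in('scene','top'): snap(n,f'pics/{n}1.png')
print(sensors.get_obs())
E
```

```text
{'time': 0.1, 'q': array([-7.65460771e+01,  5.00863419e+00,  1.00381295e+01,  9.50982551e+01,
       -9.56568743e-05,  9.00005819e+01]), 'qd': array([-0.06773554, -0.07412962,  0.16699123, -0.07283542,  0.03670968,
       -0.03725497]), 'joint_efforts': array([ 2.63504362e-04, -5.21563160e+01,  4.65652049e+01,  1.60710840e-02,
        1.46371082e-05,  1.14619627e-05]), 'ee_pos': array([ 0.12791774, -0.53471177,  0.23063963]), 'tcp_rot': array([-1.79931240e+02,  9.63551941e-05,  1.34533410e+01]), 'wrist_force': array([-0.18846295,  0.46739983, -0.17106076]), 'torque': array([-0.01856513,  0.05047199,  0.04237938]), 'grasp_force': 0.0, 'opening': 0.08542193076923874}
```

View pics/scene1.png

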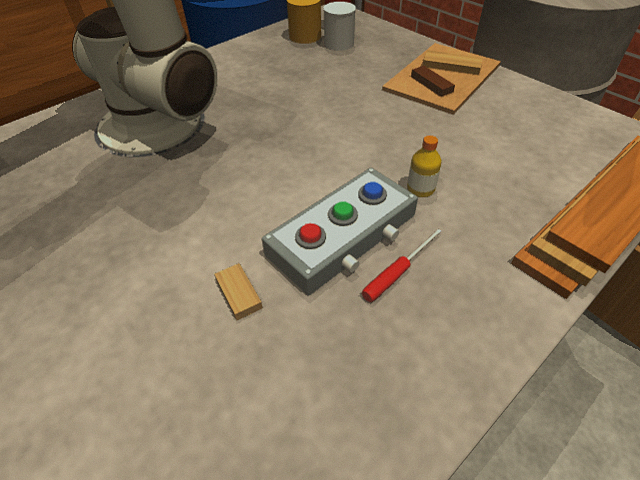

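View pics/top1.png

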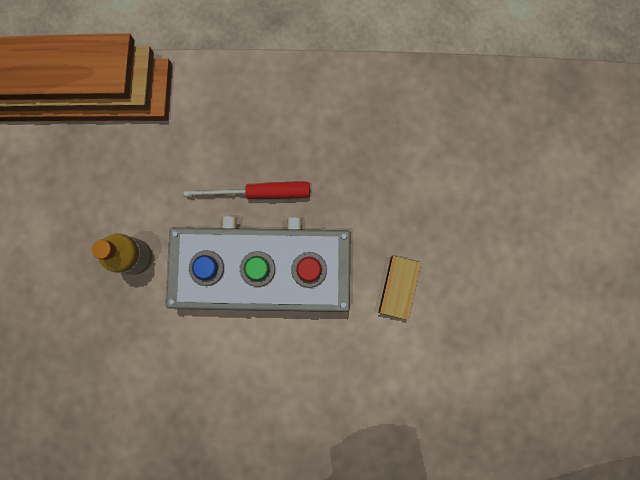

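Scene view: red (311,233), green (343,211), blue (373,190), with the bottle beyond the blue end at (425,165). Top view: blue (205,267), green (257,268), red (309,269), bottle base about (130,255). I'll enlarge both.

Run:
```python
from h import *
a=cv2.imread('pics/scene1.png')[165:255,285:405]; b=cv2.imread('pics/top1.png')[245:295,180:340]
a=cv2.resize(a,None,fx=5,fy=5,interpolation=2)
b=cv2.resize(b,None,fx=3.75,fy=3.75,interpolation=2)[:150] if 0 else b
cv2.imwrite('pics/sc.png',a)
S=ld('pics/scene1.npy');T=ld('pics/top1.npy')
def cents(f):
    h=cv2.cvtColor(cv2.imread(f),cv2.COLOR_BGR2HSV);out={}
    for n,l,u in(('blue',105,130),('green',45,80),('red',172,183)):
        H=h[...,0].astype(int); H=np.where(H<4,H+180,H)
        m=((H>=l)&(H<=u)&(h[...,1]>140)&(h[...,2]>60)).astype(np.uint8)
        k,_,st,ce=cv2.connectedComponentsWithStats(m)
        out[n]=[(st[i][:5].tolist(),ce[i].round(1)) for i in range(1,k) if 150<st[i][4]<900]
    return out
s=cents('pics/scene1.png');t=cents('pics/top1.png')
for n in s:
    print(n,s[n],t[n])
for n,us,ut in(('blue',(373,188),(205,267)),('green',(343,209),(257,268)),('red',(311,232),(309,269))):
    print(n,tri([(S,us),(T,ut)]),atz(T,ut,.071),atz(S,us,.071))
print('bottle',atz(T,(135,257),0))
print(-np.array(T['R']).T@T['t'],T['fx'])
```

```text
blue [([189, 0, 80, 8, 409], array([229.2,   3.2])), ([364, 182, 18, 15, 195], array([373. , 188.6]))] [([192, 256, 24, 23, 432], array([203.8, 266.9]))]
green [([334, 202, 19, 16, 200], array([343.1, 208.5]))] [([245, 257, 23, 23, 413], array([255.8, 267.8]))]
red [([300, 224, 21, 19, 310], array([310.1, 232.5])), ([362, 257, 48, 44, 787], array([386. , 278.3]))] [([297, 257, 24, 25, 472], array([308.6, 268.9]))]
blue (array([0.57560849, 0.15893223, 0.06929008]), [np.float64(0.0015618576409210576), np.float64(0.0015618576409210467)]) [0.57454196 0.15721344 0.071     ] [0.57751297 0.15895927 0.071     ]
green (array([0.57561469, 0.08458168, 0.067297  ]), [np.float64(0.0013115450744102747), np.float64(0.0013115450744103268)]) [0.57459661 0.08300681 0.071     ] [0.57889403 0.08308774 0.071     ]
red (array([0.57587694, 0.01075468, 0.06460871]), [np.float64(0.0015225842664583328), np.float64(0.001522584266458221)]) [0.57459238 0.00936784 0.071     ] [0.58122637 0.00833669 0.071     ]
bottle [0.59246501 0.28884732 0.        ]
[ 0.53543229 -0.00599453  0.71435904] 455.8081638118116
```

View pics/sc.png

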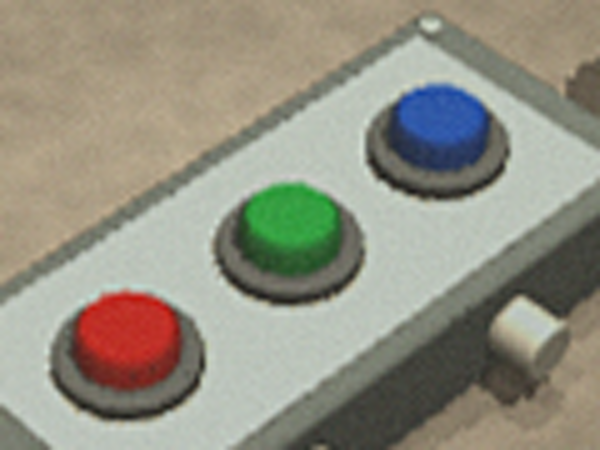

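```bash
python3 -m handwheel '{"gripper":[-1,-1,-1,-1,-1,-1,-1,-1],"slide":[[12,-12,0],[25,-24,0],[25,-24,0],[25,-24,0],[25,-24,0],[25,-24,0],[25,-24,0],[25,-24,0]],"yaw":[0,0,0,0,0,0,0,0]}' 40
python3 -m handwheel '{"gripper":[-1,-1,-1,-1,-1,-1,-1,-1],"slide":[[25,-24,0],[25,-24,0],[25,-24,0],[25,-24,0],[25,-24,0],[25,-24,0],[25,-24,0],[25,-24,0]],"yaw":[0,0,0,0,0,0,0,0]}'
python3 -m handwheel '{"gripper":[-1,-1,-1,-1,-1,-1,-1,-1],"slide":[[25,-24,0],[25,-24,0],[25,-24,0],[25,-24,0],[25,-24,0],[12,-12,0],[0,0,0],[0,0,0]],"yaw":[0,0,0,0,0,0,0,0]}'
python3 -c "
from h import *
snap('wrist','pics/w1.png');print(sensors.get_obs())"
```

```text
time: 0.77
ee_pos: [0.2683, -0.3148, 0.2311]
tcp_rot: [-180.0, 0.0, 13.4]
wrist_force: [1.0, -0.8, -0.4]
opening: -0.0
grasp_force: 0.0
time: 1.43
ee_pos: [0.4183, -0.0813, 0.2312]
tcp_rot: [180.0, 0.0, 13.5]
wrist_force: [0.6, -0.9, 1.2]
opening: -0.0
grasp_force: 0.0
time: 2.1
ee_pos: [0.5203, 0.0779, 0.2305]
tcp_rot: [-180.0, 0.1, 13.6]
wrist_force: [-0.0, -0.1, 0.7]
opening: 0.0002
grasp_force: 0.0
{'time': 2.15, 'q': array([ 8.44526264e+00,  1.69283219e+00,  6.58447648e+00,  9.49600472e+01,
       -1.00082286e-02,  1.74951348e+02]), 'qd': array([-1.186687  , -1.172564  , -0.40338227,  0.08830326,  0.04178342,
       -0.10040492]), 'joint_efforts': array([ 1.13789320e+00, -4.71813476e+01,  4.66788876e+01, -1.36342691e-01,
        5.03381202e-02,  4.69026051e-02]), 'ee_pos': array([0.52003645, 0.0771618 , 0.23082439]), 'tcp_rot': array([1.79996050e+02, 6.90182601e-02, 1.34939187e+01]), 'wrist_force': array([0.20981723, 0.70382045, 0.46126734]), 'torque': array([-0.05505372, -0.01076914, -0.01711986]), 'grasp_force': 0.0, 'opening': 2.2562853121255713e-05}
```

View pics/w1.png

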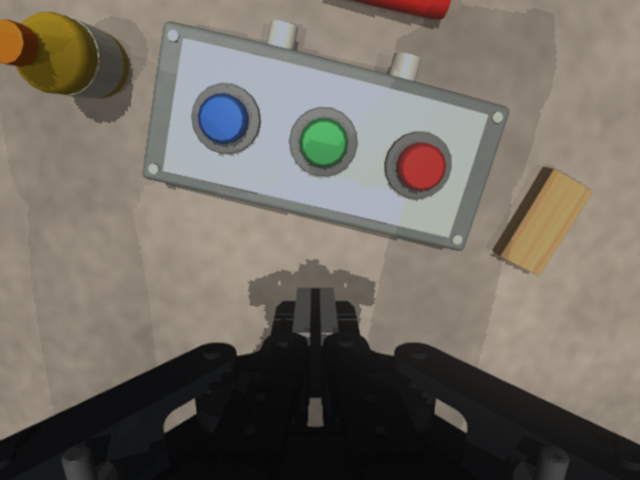

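Wrist view: blue cap (222,117), green (323,143), red (421,166); bottle upper left, offcut right. Joint 6 is near its limit (175°), so I'll turn the tool away before going on.

```bash
python3 - <<'E'
from h import *
S=ld('pics/scene1.npy');T=ld('pics/top1.npy');W=ld('pics/w1.npy')
for n,us,ut,uw in(('blue',(373,187.7),(204.3,267),(222,117)),('green',(343.2,208),(256.2,267.8),(323,143)),('red',(310.9,230),(308.8,268.9),(421,166))):
    print(n,*tri([(S,us),(T,ut),(W,uw)]),atz(W,uw,.071),atz(T,ut,.071),atz(S,us,.071))
print('cam',-np.array(W['R']).T@W['t'])
E
python3 -m handwheel '{"gripper":[-1,-1,-1,-1],"slide":[[0,0,0],[0,0,0],[0,0,0],[0,0,0]],"yaw":[-0.1,-0.1,-0.1,0]}'
```

```text
blue [0.57563171 0.15951577 0.06972465] [np.float64(0.001120202697660359), np.float64(0.0013864374863396841), np.float64(0.000378047938184119)] [0.57605219 0.15926622 0.071     ] [0.57452167 0.15821733 0.071     ] [0.57696843 0.1595413  0.071     ]
green [0.57538635 0.08518326 0.06928784] [np.float64(0.0013283493454672203), np.float64(0.0008876407781346265), np.float64(0.000504195077355941)] [0.57500179 0.08500194 0.071     ] [0.57485776 0.08415169 0.071     ] [0.57739354 0.08502702 0.071     ]
red [0.57587178 0.01087276 0.06934311] [np.float64(0.0014412531442089473), np.float64(0.001570927991289165), np.float64(0.00021133285428799343)] [0.57613895 0.01132561 0.071     ] [0.57472847 0.00965334 0.071     ] [0.57780854 0.01114029 0.071     ]
cam [0.58632421 0.09386587 0.37389034]
time: 2.48
ee_pos: [0.5199, 0.0761, 0.2316]
tcp_rot: [180.0, -0.0, 30.8]
wrist_force: [0.2, 0.4, 0.2]
opening: 0.0002
grasp_force: 0.0
```

All three views agree (spacing about 74 mm, height about 70 mm against 71 given), so I'll move above blue.

```bash
python3 -m handwheel '{"gripper":[-1,-1,-1,-1,-1,-1,-1,-1],"slide":[[22.6,-10.7,0],[22.6,-10.7,10],[22.6,-10.7,20],[22.7,-10.7,25],[0,0,35],[0,0,30],[0,0,15],[0,0,0]],"yaw":[0,0,0,0,0,0,0,0]}'
python3 -m handwheel '{"gripper":[-1,-1],"slide":[[0,0,0],[0,0,0]],"yaw":[0,0]}'
python3 -c "
from h import *
print(sensors.get_obs()['q'])"
```

```text
time: 3.15
ee_pos: [0.5742, 0.1588, 0.0921]
tcp_rot: [-179.9, 0.4, 30.4]
wrist_force: [-0.7, -0.5, 0.7]
opening: -0.0001
grasp_force: 0.0
time: 3.32
ee_pos: [0.577, 0.1598, 0.0982]
tcp_rot: [180.0, -0.1, 30.5]
wrist_force: [0.1, -0.1, 0.7]
opening: -0.0
grasp_force: 0.0
[1.54781054e+01 1.09262096e+01 1.98765143e+00 8.09308742e+01
 1.45911468e-04 1.64958936e+02]
```

```bash
python3 -m handwheel '{"gripper":[-1,-1,-1,-1,-1,-1],"slide":[[0,0,5],[0,0,7],[0,0,5],[0,0,3],[0,0,0],[0,0,0]],"yaw":[0,0,0,0,0,0]}'
for i in 1; do python3 -m handwheel '{"gripper":[-1,-1,-1],"slide":[[0,0,1],[0,0,0],[0,0,0]],"yaw":[0,0,0]}';done
python3 -m handwheel '{"gripper":[-1,-1,-1],"slide":[[0,0,1],[0,0,0],[0,0,0]],"yaw":[0,0,0]}'
python3 -m handwheel '{"gripper":[-1,-1,-1],"slide":[[0,0,1],[0,0,0],[0,0,0]],"yaw":[0,0,0]}'
```

```text
time: 3.82
ee_pos: [0.5762, 0.1601, 0.076]
tcp_rot: [-180.0, 0.0, 30.6]
wrist_force: [-0.4, -0.2, 0.4]
opening: 0.0
grasp_force: 0.0
time: 4.07
ee_pos: [0.5764, 0.1602, 0.0754]
tcp_rot: [180.0, -0.0, 30.6]
wrist_force: [0.3, -0.0, 0.0]
opening: -0.0001
grasp_force: 0.0
time: 4.32
ee_pos: [0.5764, 0.1601, 0.0743]
tcp_rot: [-180.0, -0.0, 30.6]
wrist_force: [-0.4, -1.2, -0.9]
opening: -0.0
grasp_force: 0.0
time: 4.57
ee_pos: [0.5764, 0.1601, 0.0732]
tcp_rot: [-180.0, 0.0, 30.6]
wrist_force: [-0.6, -0.4, 0.3]
opening: 0.0003
grasp_force: 0.0
```

```bash
python3 -m handwheel '{"gripper":[-1,-1,-1],"slide":[[0,0,1],[0,0,0],[0,0,0]],"yaw":[0,0,0]}' | grep -E "ee_pos|wrist"
python3 -m handwheel '{"gripper":[-1,-1,-1],"slide":[[0,0,1],[0,0,0],[0,0,0]],"yaw":[0,0,0]}'| grep -E "ee_pos|wrist"
python3 -m handwheel '{"gripper":[-1,-1,-1],"slide":[[0,0,1],[0,0,0],[0,0,0]],"yaw":[0,0,0]}'| grep -E "ee_pos|wrist"
python3 -m handwheel '{"gripper":[-1,-1,-1],"slide":[[0,0,1],[0,0,0],[0,0,0]],"yaw":[0,0,0]}'| grep -E "ee_pos|wrist"
```

```text
ee_pos: [0.5763, 0.1601, 0.0722]
wrist_force: [0.1, 0.3, -0.5]
ee_pos: [0.5764, 0.1601, 0.0712]
wrist_force: [-0.0, 0.1, -0.1]
ee_pos: [0.5764, 0.1602, 0.0707]
wrist_force: [-1.7, -0.3, 4.6]
ee_pos: [0.5764, 0.1601, 0.0698]
wrist_force: [-1.7, -0.0, 5.5]
```

```bash
python3 -m handwheel '{"gripper":[-1,-1,-1],"slide":[[0,0,1],[0,0,0],[0,0,0]],"yaw":[0,0,0]}' | grep -E "ee_pos|wrist"
python3 -m handwheel '{"gripper":[-1,-1,-1],"slide":[[0,0,1],[0,0,0],[0,0,0]],"yaw":[0,0,0]}'| grep -E "ee_pos|wrist"
python3 -m handwheel '{"gripper":[-1,-1,-1],"slide":[[0,0,1],[0,0,0],[0,0,0]],"yaw":[0,0,0]}'| grep -E "ee_pos|wrist"
```

```text
ee_pos: [0.5765, 0.1601, 0.0689]
wrist_force: [-2.9, 0.2, 7.3]
ee_pos: [0.5764, 0.1601, 0.0679]
wrist_force: [-2.4, -0.7, 7.0]
ee_pos: [0.5764, 0.1601, 0.0667]
wrist_force: [-2.2, -0.6, 5.7]
```

Force dropped to 5.7 N at 4.4 mm, so it has clicked. I'll add 0.6 mm for margin, then go up.

```bash
python3 -m handwheel '{"gripper":[-1,-1,-1],"slide":[[0,0,0.6],[0,0,0],[0,0,0]],"yaw":[0,0,0]}' | grep -E "ee_pos|wrist"
python3 -m handwheel '{"gripper":[-1,-1,-1,-1,-1,-1],"slide":[[0,0,-4],[0,0,-10],[0,0,-10],[0,0,-6],[0,0,0],[0,0,0]],"yaw":[0,0,0,0,0,0]}'| grep -E "ee_pos|wrist"
python3 -m handwheel '{"gripper":[-1,-1,-1,-1,-1,-1,-1],"slide":[[-7,12,0],[-12,20.3,0],[-12,20.3,0],[-7.2,12,0],[0,0,0],[0,0,0],[0,0,0]],"yaw":[0,0,0,0,0,0,0]}'
python3 -m handwheel '{"gripper":[-1,-1,-1,-1,-1,-1],"slide":[[0,0,5],[0,0,8],[0,0,5],[0,0,2],[0,0,0],[0,0,0]],"yaw":[0,0,0,0,0,0]}'| grep -E "ee_pos|wrist"
```

```text
ee_pos: [0.5764, 0.1601, 0.0659]
wrist_force: [-0.7, -1.1, 4.4]
ee_pos: [0.5767, 0.1602, 0.0962]
wrist_force: [-0.3, 0.1, -0.1]
time: 7.65
ee_pos: [0.5764, 0.0852, 0.0955]
tcp_rot: [-180.0, 0.0, 30.6]
wrist_force: [0.2, 0.3, -0.3]
opening: -0.0
grasp_force: 0.0
ee_pos: [0.5763, 0.0853, 0.0754]
wrist_force: [-0.6, 0.1, 0.2]
```

Above green at (0.576, 0.085). Stepping down.

```bash
python3 -m handwheel '{"gripper":[-1,-1,-1,-1],"slide":[[0,0,2],[0,0,2],[0,0,0],[0,0,0]],"yaw":[0,0,0,0]}' | grep -E "ee_pos|wrist"
python3 -m handwheel '{"gripper":[-1,-1,-1],"slide":[[0,0,1],[0,0,0],[0,0,0]],"yaw":[0,0,0]}'| grep -E "ee_pos|wrist"
python3 -m handwheel '{"gripper":[-1,-1,-1],"slide":[[0,0,1],[0,0,0],[0,0,0]],"yaw":[0,0,0]}'| grep -E "ee_pos|wrist"
python3 -m handwheel '{"gripper":[-1,-1,-1],"slide":[[0,0,1],[0,0,0],[0,0,0]],"yaw":[0,0,0]}'| grep -E "ee_pos|wrist"
```

```text
ee_pos: [0.5764, 0.085, 0.0716]
wrist_force: [-0.0, -0.1, 0.7]
ee_pos: [0.5766, 0.0851, 0.0711]
wrist_force: [-0.5, -0.6, 2.4]
ee_pos: [0.5766, 0.0851, 0.0701]
wrist_force: [-0.9, 0.5, 4.6]
ee_pos: [0.5766, 0.0851, 0.0692]
wrist_force: [-1.7, -0.2, 6.7]
```

```bash
python3 -m handwheel '{"gripper":[-1,-1,-1],"slide":[[0,0,1],[0,0,0],[0,0,0]],"yaw":[0,0,0]}' | grep -E "ee_pos|wrist"
python3 -m handwheel '{"gripper":[-1,-1,-1],"slide":[[0,0,1],[0,0,0],[0,0,0]],"yaw":[0,0,0]}'| grep -E "ee_pos|wrist"
python3 -m handwheel '{"gripper":[-1,-1,-1],"slide":[[0,0,1],[0,0,0],[0,0,0]],"yaw":[0,0,0]}'| grep -E "ee_pos|wrist"
```

```text
ee_pos: [0.5766, 0.0851, 0.0683]
wrist_force: [-2.2, -0.5, 8.2]
ee_pos: [0.5766, 0.0851, 0.0673]
wrist_force: [-1.8, 0.7, 5.7]
ee_pos: [0.5766, 0.0851, 0.0659]
wrist_force: [-0.7, -0.4, 4.7]
```

Green has clicked too: 4.7 N at about 5.2 mm. Going up, then a check picture.

```bash
python3 -m handwheel '{"gripper":[-1,-1,-1,-1,-1,-1,-1,-1],"slide":[[0,0,-4],[0,0,-10],[0,0,-20],[0,0,-25],[0,0,-20],[0,0,-10],[0,0,0],[0,0,0]],"yaw":[0,0,0,0,0,0,0,0]}'
python3 -c "
from h import *
snap('scene','pics/s2.png')"
```

```text
time: 10.65
ee_pos: [0.5765, 0.0851, 0.1544]
tcp_rot: [-180.0, -0.0, 30.6]
wrist_force: [-0.0, 0.4, 0.1]
opening: 0.0001
grasp_force: 0.0
```

View pics/s2.png

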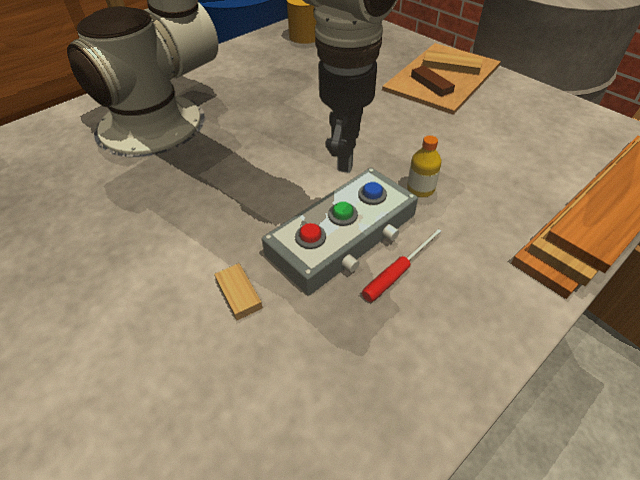

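The picture shows all three caps up at (373,190), (343,210) and (311,233), the bottle still at (425,165), and the arm clear of everything.

```bash
python3 -c "
from workcell import ticket
print(ticket.job_done())"
```

```text
the job is handed in; nothing more can be done
None
```

I pressed the blue reset key and then the green start key, each about 5 mm, stopping just past the click; all keys are back up, the red key and glue bottle were not touched, and the job is handed in (the hand-in returned no verdict).

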